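Fetch the brown bottle from the light-shielded reagent carousel for weighing

TASK

Turn the reagent carousel, which has a bar knob on top, until the small brown bottle stands centred in the front opening; then draw the bottle out of its leaning pocket and stand it upright in the middle of the balance pan, setting it down without dropping it. After that, slide the carousel's amber shutter fully shut (it has an upright post to move it by), so that the remaining bottles are kept from the light. Leave the white bottles in their pockets and do not push the other things on the bench about.

Things in the scene. Friction and masses are not known exactly. Their poses are not given: they have to be found in the camera images.
- station: fixed carousel housing: round base 276 mm across, solid amber see-through cover (radius 131 mm, roof top 119 mm above the bench). Origin on the bench at the centre = the vertical axis of carousel and shutter; its -x points to the middle of the front opening (red mark on the base), z up. The opening is cut from wall and roof, 56 degrees to each side of -x, from 46 mm radius outward.
- carousel: grey carousel inside the housing, turning about the vertical axis; origin on the axis at bench height, its -x points to the brown bottle's pocket: turned right when parallel to the station's. Starts 0.8 to 1.5 rad clockwise (from above) of that, brown bottle to the left of the opening. Turns endlessly, stays where left (friction 0.08 N m).
- carousel_knob (a point): point on the axis in the black bar knob on top that turns with the carousel: grip here from above, closing across the bar. Bar 14 mm thick (along this frame's y), 58 mm long (along x, the carousel's x), 133 to 171 mm above the bench; this point at 158 mm. Nothing within 40 mm of it except the roofs, at most 124 mm high. A white line on top marks the half that points to the brown bottle.
- brown_pocket (a point): centre of the inner floor of the brown bottle's pocket, 66 mm from the axis, 46 mm above the bench; axes as the carousel's. The six pockets, 60 degrees apart, are round sleeves of 38 mm bore, 29 mm deep, that lean outward 30 degrees from vertical (top away from the axis): draw a bottle out along that lean, 35 mm to be clear.
- brown_bottle: the wanted small dark brown bottle with black cap: round, 34 mm across, 66 mm tall (cap 22 mm across above 61 mm); origin at the centre of its underside, z along its axis to the cap. In its pocket z leans outward 30 degrees and about 37 mm of it stands out. 30 to 75 g.
- shutter (a joint): turn of the darker amber, black-edged shutter (curved wall and roof sector just outside the cover) about the same axis, rad, positive counter-clockwise from above: 0 fully shut at its stop, at most 2.05. Starts open at 1.9 or more, to the right of the opening; closing moves its post clockwise, across the front to the left. Stays where left (0.12 N m).
- shutter_post (a point): grip point in the black upright round post on the shutter's roof near its leading edge, 112 mm from the axis, 151.5 mm above the bench. Post 16 mm across, from 123.5 to 161.5 mm above the bench (foot flange 26 mm across, 6 mm high). Pinch it from above or push it along its arc with the fingertips.
- balance: laboratory balance with a square pan, 260 x 190 x 74 mm, fixed; origin on the bench under its centre, its front (display) to its own -x.
- pan_centre (a point): centre of the top of the balance pan, 74 mm above the bench; the pan is 144 mm (along the balance's x) by 178 mm (along its y) and does not sink.
- white_bottle_1: white dropper bottle, 25 mm across, 56 mm tall, leaning in the pocket 60 degrees counter-clockwise of the brown one; origin at its underside's centre
- white_bottle_2: the same, in the pocket 240 degrees counter-clockwise of the brown one
- white1_pocket (a point): floor centre of white_bottle_1's pocket
- white2_pocket (a point): floor centre of white_bottle_2's pocket
- timer: white bench timer, 62 x 78 x 21 mm, bystander at the right; origin at its underside's centre
- black_clip: black spring clip standing on the bench, 46 x 41 mm, 59 mm tall with its wire arms, bystander at the right; origin at its underside's centre
- marker_pen: black marker lying on the bench, 136 mm long, 12 mm thick, bystander at the right; origin under its middle, length along its y

How it is judged:
By the outcome, as a careful person would: the job done as asked, in the order asked, and still so for the second after the job is handed in, with the robot touching nothing.
It also fails if it takes over 69 s, if anything falls off the work surface, if the arm or the gripper's body presses on something with over 40 N, if the wrist force passes 120 N, or if a joint passes its speed limit or range.

ROBOT

A 6-joint arm with a two-finger parallel gripper is mounted at the origin on a cart in front of the work surface, level with it; the furniture and walls round the work are solid. World frame = base frame: x ahead of the robot, y to its left, z up, the work surface at z = 0. Lengths are in mm, angles in degrees, forces in N, time in s.
With the tool pointing down it reaches from about 300 to 950 mm from the base axis. Payload 3.1 kg.
Tool frame: the origin (TCP) lies where the fingers leave the gripper's body, on its centre line; the fingertips stand 73 mm ahead of it and the grasp point (between the pads) lies 54 mm ahead of it; y points along the fingers, x is the direction in which the jaws open and shut, and the axes are right-handed (so a half turn about y gives the same grasp; the last joint's range is limited). The gripper opens to 85 mm and grips with 20 to 120 N. Pads are 22 mm wide; open, the fingers measure 114 mm over their backs; the gripper's body (76 mm by 85 mm) begins 54 mm behind the grasp point. The pads swing forward as they close: fully open they stand 13 mm farther back than shut.
Start: joints at [-68.451, 17.653, 93.61, -0, 68.738, -3.994], TCP at [269.463, -563.935, 303.872] pointing down, gripper open.
Joint ranges: [-175.34, 175.34], [-45.06, 112.39], [2.9, 150.54], [-68.45, 248.45], [3.09, 151.38], [-168.51, 168.51]. Speed limits (degrees/s): [159.86, 159.86, 180, 180, 180, 180].

INTERFACE

Orientations are given as a 3x3 rotation matrix whose columns are the frame's x, y, z axes.
In Python, from rig import r gives the robot as it stands. Calls block until the motion is done:
- r.reach(position, orientation): joint-space move of the TCP to a pose.
- r.movel(position, ori=None, rate=150, stop_force=None): straight line of the TCP; ori=None keeps the orientation; rate is the mean speed in mm/s. With stop_force (N) it stops when the force on the tool has changed by that much, and returns True; else False.
- r.set_joints(angles): joint-space move.
- r.open() and r.grab(): open the fingers fully, or close them until they stop; the grip force is fixed at half the most.
- r.wait(seconds).
- r.solve_ik(position, orientation): joint angles nearest the present ones, or None.
- r.observe(): the state.
- r.snapshot(name): name is "scene" or "top"; returns the picture (400x640x3 uint8, blue, green, red); there is no depth.
- r.camera_params(name): a dict with "fx", "fy", "cx", "cy" (pixels), "k1" (the pictures are not rectified: a ray, as slopes to the right and down, at radius r is drawn at 1 + k1 r^2 times it, then the intrinsics apply), "pose" (4x4, takes a point from camera to world coordinates). Camera axes: x right, y down, z forward; pixel columns grow to the right and rows downward; lengths in mm; the calibration is good to about 2 mm. A picture is of the moment at which its call begins. camera_params takes no time and is no camera call.
A pose or a line that the arm cannot do raises r.IKError and nothing moves.
- r.hand_in(): hands the job in, once; it reports no verdict.
The state is a dict: "clock": time; "joint_pos": joint angles; "dq": joint speeds; "joint_torque": joint torques, N m; "tcp_pos": TCP position; "eef_rot": TCP orientation; "contact_force": force on the tool from outside, world axes, zero at the start; "ft_torque": the same for the moment, N m; "opening": finger opening in mm.
Only numpy, scipy, OpenCV 4.12 (cv2) and the standard library are available. Lean on these libraries where they do the work, as an engineer would, in place of code of your own. Each camera call takes 0.05 s, during which the arm holds its last target.

## Working session

There is one attempt and no reset: what is moved stays moved. The work goes in short steps, each a Python script; the robot and the scene stay as the last script left them, time stands still between calls to the robot, and variables do not carry over. Pictures are saved under pics/ and viewed, and the job is handed in when it is done.

```bash
ls; mkdir -p pics
python3 - <<'E'
from rig import r
import cv2
for n in("scene","top"):
    im=r.snapshot(n); cv2.imwrite(f"pics/{n}0.png",im)
    p=r.camera_params(n); print(n,p)
s=r.observe(); print(s)
E
```

```text
pics
scene {'fx': 455.2858741820046, 'fy': 455.2858741820046, 'cx': 321.7255124355149, 'cy': 198.2733679567274, 'k1': 0.0014556879346290564, 'pose': array([[ 5.76062280e-01, -3.68987945e-01,  7.29383401e-01,
        -3.69005878e+02],
       [-8.17155282e-01, -2.82052979e-01,  5.02696093e-01,
        -5.24042724e+02],
       [ 2.02359625e-02, -8.85603757e-01, -4.64000530e-01,
         6.70899822e+02],
       [ 0.00000000e+00,  0.00000000e+00,  0.00000000e+00,
         1.00000000e+00]])}
top {'fx': 418.70165251878643, 'fy': 418.70165251878643, 'cx': 322.27591804540265, 'cy': 192.0418670142027, 'k1': -0.0915925750170476, 'pose': array([[ 1.40570994e-02, -9.96471513e-01,  8.27461334e-02,
         4.50067541e+02],
       [-9.99834485e-01, -1.30520460e-02,  1.26746799e-02,
         8.79512750e+01],
       [-1.15499511e-02, -8.29106068e-02, -9.96490055e-01,
         1.24073645e+03],
       [ 0.00000000e+00,  0.00000000e+00,  0.00000000e+00,
         1.00000000e+00]])}
{'clock': 0.1, 'joint_pos': array([-6.84506252e+01,  1.77002766e+01,  9.36819176e+01,  6.06979696e-04,
        6.87387239e+01, -3.99415387e+00]), 'dq': array([-0.09181355, -0.05728534, -0.27242428, -0.08846396,  0.01446361,
        0.09643282]), 'joint_torque': array([-9.45519059e-04, -4.16407228e+01, -2.77644932e+01, -4.64338677e-05,
        3.99769851e-03,  1.38506456e-05]), 'tcp_pos': array([ 269.24932856, -563.36818992,  302.75606947]), 'eef_rot': array([[ 4.31192401e-01, -7.65980389e-04,  9.02259678e-01],
       [-9.02257548e-01,  1.96653009e-03,  4.31193053e-01],
       [-2.10460623e-03, -9.99997773e-01,  1.56841246e-04]]), 'contact_force': array([-0.18188853, -0.62020177,  0.32935432]), 'ft_torque': array([0.07285626, 0.00801406, 0.05190601]), 'opening': 85.33213252469353}
```

View pics/scene0.png

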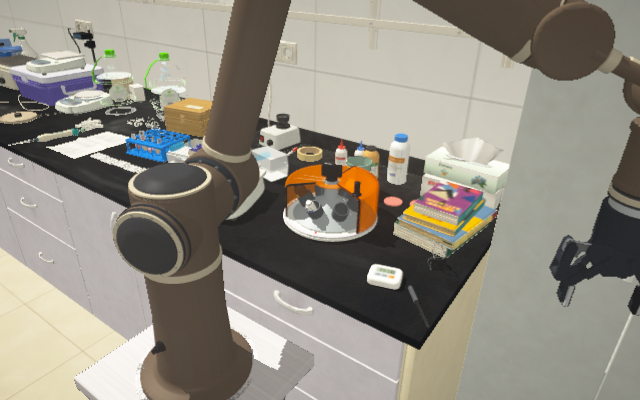

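View pics/top0.png

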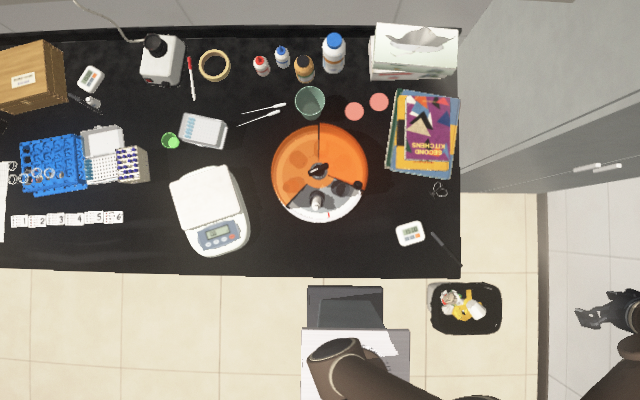

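```bash
cat > h.py <<'E'
import numpy as np, cv2
from rig import r
def ray(n,uv):
    p=r.camera_params(n);x=(uv[0]-p['cx'])/p['fx'];y=(uv[1]-p['cy'])/p['fy']
    a,b=x,y
    for _ in range(20):
        f=1+p['k1']*(a*a+b*b);a,b=x/f,y/f
    T=p['pose'];d=T[:3,:3]@np.array([a,b,1.]);return T[:3,3],d
def onz(n,uv,z):
    o,d=ray(n,uv);return o+d*(z-o[2])/d[2]
def proj(n,P):
    p=r.camera_params(n);T=p['pose'];c=T[:3,:3].T@(np.asarray(P,float)-T[:3,3]);a,b=c[:2]/c[2];f=1+p['k1']*(a*a+b*b)
    return np.array([p['fx']*a*f+p['cx'],p['fy']*b*f+p['cy']])
def crop(im,x0,y0,x1,y1,k,name):
    cv2.imwrite(name,cv2.resize(im[y0:y1,x0:x1],None,fx=k,fy=k,interpolation=cv2.INTER_CUBIC))
E
python3 - <<'E'
import cv2
from h import *
crop(cv2.imread('pics/top0.png'),255,110,385,230,5,'pics/t0c.png')
crop(cv2.imread('pics/top0.png'),155,150,265,260,5,'pics/t0b.png')
crop(cv2.imread('pics/scene0.png'),230,140,390,250,5,'pics/s0c.png')
E
```

```text
(no output)
```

View pics/t0c.png

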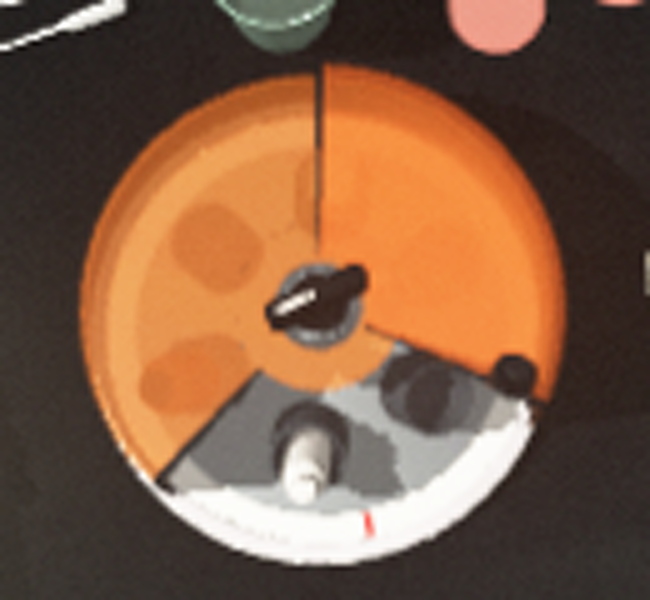

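View pics/t0b.png

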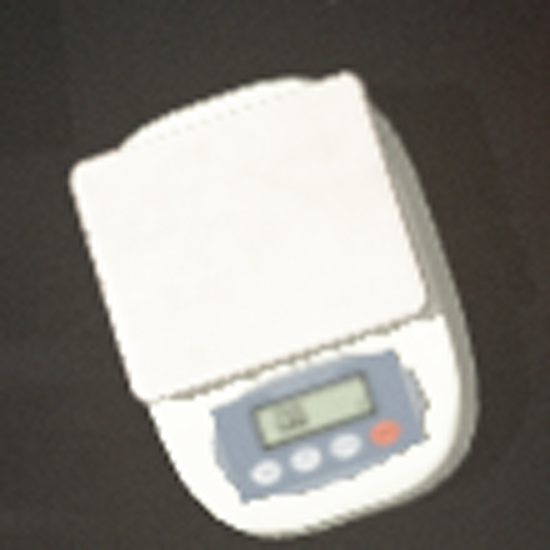

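View pics/s0c.png

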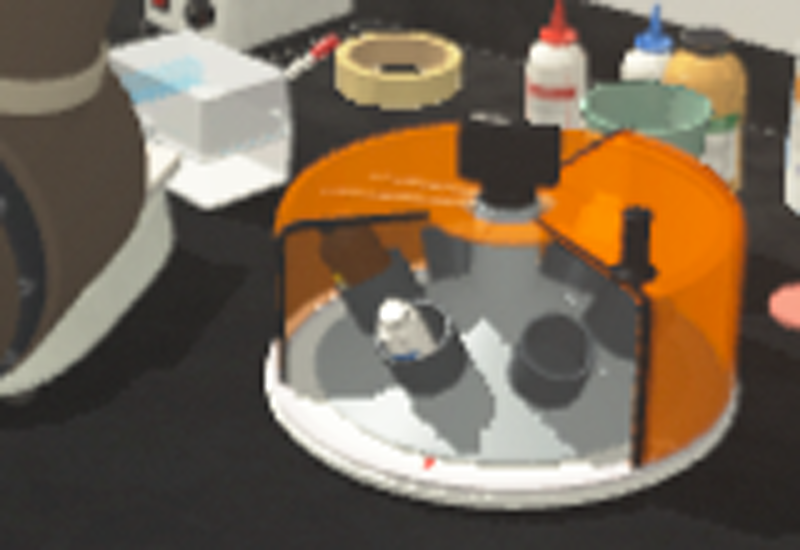

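Run:
```python
from h import *
t=cv2.imread('pics/top0.png');s=cv2.imread('pics/scene0.png')
def comp(m,x0,y0,lab):
    n,L,st,c=cv2.connectedComponentsWithStats(m.astype(np.uint8))
    for i in range(1,n):
        if st[i,4]>=3: print(lab,st[i]+np.array([x0,y0,0,0,0]),c[i]+[x0,y0])
hsv=cv2.cvtColor(t,cv2.COLOR_BGR2HSV);V=hsv[...,2]
a=V[155:180,303:335];print(a)
comp(V[155:180,303:335]<70,303,155,'knob')
x0,y0=300,205;c=t[y0:y0+22,x0:x0+50].astype(int);comp((c[...,2]-c[...,1]>70)&(c[...,2]-c[...,0]>70),x0,y0,'red')
x0,y0=345,175;comp(V[y0:y0+25,x0:x0+25]<75,x0,y0,'post');print(V[y0:y0+20,x0:x0+25])
# pan
x0,y0=160,155;g=V[y0:y0+85,x0:x0+95];sat=hsv[y0:y0+85,x0:x0+95,1]
m=((g>225)).astype(np.uint8);n,L,st,cc=cv2.connectedComponentsWithStats(m);i=1+np.argmax(st[1:,4]);print(st[i],cc[i]+[x0,y0])
# base white bottom arc extents
m=(V>190)&(hsv[...,1]<60)
pts=[]
for u in range(290,352,4):
    col=np.where(V[200:240,u]>120)[0]
    pts.append((u,200+col.max()+.5))
print(pts)
for z in (0,10):
    P=np.array([onz('top',p,z)[:2] for p in pts]);A=np.c_[2*P,np.ones(len(P))];sol=np.linalg.lstsq(A,(P**2).sum(1),rcond=None)[0];print(z,sol[:2],np.sqrt(sol[2]+sol[:2]@sol[:2]))
sv=cv2.cvtColor(s,cv2.COLOR_BGR2HSV)[...,2]
comp(sv[160:185,315:350]<60,315,160,'sknob')
comp(sv[175:203,350:366]<60,350,175,'spost')
```

```text
[[213 218 227 230 229 229 229 230 229 223 217 223 215 212 200 157 222 242
  241 243 242 242 244 244 245 246 246 246 246 246 246 246]
 [214 215 218 227 230 229 224 226 228 224 229 228 226 219 202 156 223 243
  243 244 243 244 243 244 245 246 246 246 246 246 246 246]
 [216 215 216 220 227 229 224 224 230 229 230 230 228 227 214 173 226 243
  244 244 244 244 244 244 245 245 245 246 246 246 246 246]
 [216 217 217 218 223 230 230 230 229 229 229 230 229 229 223 191 226 244
  244 243 245 245 245 245 245 244 244 245 245 245 246 245]
 [215 215 215 215 222 230 230 231 230 231 230 231 229 229 223 202 234 245
  245 245 245 245 245 245 245 245 245 245 245 245 246 245]
 [217 216 215 217 223 231 231 231 231 231 232 230 230 231 225 210 237 243
  243 245 245 245 245 245 245 244 244 245 245 246 245 244]
 [216 217 216 218 224 231 232 231 231 230 231 230 231 230 230 224 231 237
  236 242 244 245 245 244 245 244 245 245 245 245 244 245]
 [215 208 217 218 228 230 232 231 230 231 231 229 211 205 199 199 197 201
  209 229 234 219 211 213 227 245 245 245 245 245 243 244]
 [205 206 219 223 230 230 232 232 23
[... 4569 characters left out ...]
72] [203.45171149 198.12316626]
[(290, np.float64(212.5)), (294, np.float64(215.5)), (298, np.float64(217.5)), (302, np.float64(219.5)), (306, np.float64(220.5)), (310, np.float64(221.5)), (314, np.float64(222.5)), (318, np.float64(222.5)), (322, np.float64(222.5)), (326, np.float64(222.5)), (330, np.float64(221.5)), (334, np.float64(219.5)), (338, np.float64(218.5)), (342, np.float64(216.5)), (346, np.float64(213.5)), (350, np.float64(210.5))]
0 [598.43361686 114.56854848] 136.21953437615247
10 [597.23782645 114.35402046] 135.1216417972532
sknob [323 164  19  17 258] [331.93410853 171.45348837]
spost [355 183   6  15  55] [357.07272727 189.54545455]
spost [358 201   2   2   4] [358.5 201.5]
```

```bash
python3 - <<'E'
from h import *
t=cv2.imread('pics/top0.png');s=cv2.imread('pics/scene0.png')
for z in(158,171): print('knob',z,onz('top',(317.6,169.3),z))
sv=cv2.cvtColor(s,cv2.COLOR_BGR2HSV)[...,2]
print(sv[160:186,318:346])
o1,d1=ray('top',(317.6,169.3));o2,d2=ray('scene',(331.9,171.45))
k=np.linalg.lstsq(np.c_[d1,-d2],o2-o1,rcond=None)[0];print('tri',o1+k[0]*d1,o2+k[1]*d2)
a=onz('top',(318,168.5),171);b=onz('top',(310.5,172.2),171);print('line dir',np.degrees(np.arctan2(*(b-a)[[1,0]])))
for z in (5,12):
  p=onz('top',(328.4,215),z);print('red',z,p,np.degrees(np.arctan2(p[1]-114,p[0]-598)))
print('post',onz('top',(357.8,184),161.5), onz('top',(357.5,185),155))
# pan corners
hsv=cv2.cvtColor(t,cv2.COLOR_BGR2HSV)
for uv in ((170,186.5),(225.5,165),(240.5,211.5),(182.5,230)): print(onz('top',uv,74))
E
python3 - <<'E'
import cv2
from h import *
t=cv2.imread('pics/top0.png')
crop(t,295,150,345,190,15,'pics/k0.png')
E
```

```text
knob 158 [599.32331189 114.75371442 158.        ]
knob 171 [597.53125529 114.43190784 171.        ]
[[ 96  65  64  64  66  67  66  66  68  68  68  66  64  63  63  65  67 187
  195 185 180 179 180 181 184 187 187 186]
 [ 65  63  62  62  64  64  66  65  67  67  67  68  68  67  67  66  68 190
  191 178 173 172 177 180 184 189 188 186]
 [ 64  64  62  63  63  62  86 103 107  90  85  86  76  71  72  69  69 195
  200 184 175 170 175 179 180 188 188 187]
 [ 63  64  63  72  66  61 124 156 164 128 119 128 105  87  74  71  69 180
  203 194 184 182 183 189 192 191 187 188]
 [125 130 129 116  74  57  57  58  76  82 100 127 133 113  73  62  61  63
  168 174 164 166 172 173 189 191 189 188]
 [219 224 224 163  83  54  55  55  55  55  56  56  56  56  56  57  58  58
   59  58  60  60  59  56 171 197 199 198]
 [216 213 212 148  73  51  51  51  53  53  51  51  53  52  54  54  54  55
   55  56  55  56  55  54 158 214 222 222]
 [213 213 214 132  63  51  50  50  51  53  51  52  51  52  50  53  52  52
   52  53  51  53  52  52 150 204 214 216]
 [217 217 217 132  62  51  52  51  52  51  50  51  52  51  51  5
[... 1840 characters left out ...]
3 238 210 188 176 174 174 174 176 174 186
  200 159 145 213 230 239 240 237 237 248]
 [180 218 227 231 232 230 233 242 243 238 237 240 241 241 241 241 241 240
  240 226 178 138 186 239 248 245 243 249]]
tri [600.72796672 115.00595375 147.81030366] [602.19087638 112.89806189 147.959787  ]
line dir 117.18400519404676
red 5 [484.99355316  84.65650585   5.        ] -165.4439182998579
red 12 [484.79570994  84.67516952  12.        ] -165.4771314201646
post [561.7885951    9.96491396 161.5       ] [559.83272367  10.25933071 155.        ]
[557.10250999 536.52320254  74.        ]
[620.26007532 378.16032388  74.        ]
[489.23836373 331.17887953  74.        ]
[434.481987   495.10909607  74.        ]
```

View pics/k0.png

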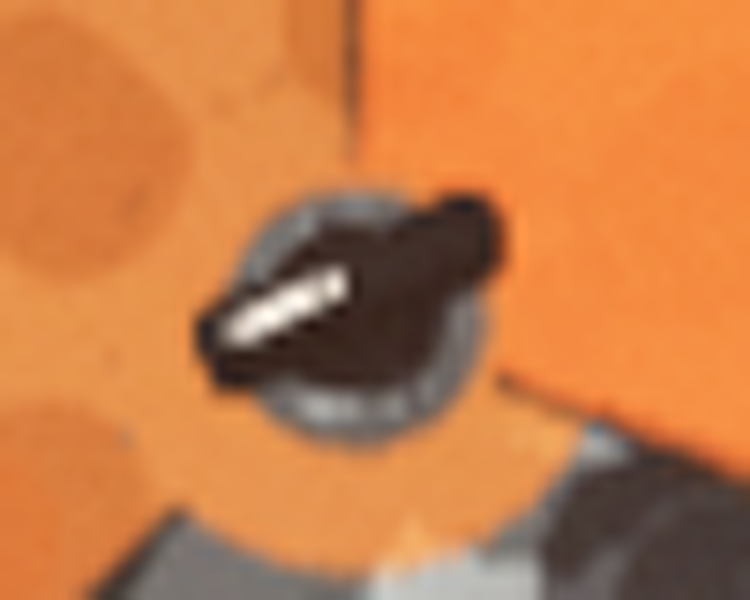

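Run:
```python
from h import *
g=lambda u,v:(u/5+255-.4,v/5+110-.4)
for z in(126,133): print('ring',onz('top',(318.6,170.7),z))
print('top',onz('top',(318.2,168.5),171))
C=np.array([598.5,113.5])
for a,z in((g(258,372),119),(g(165,482),119),(g(260,372),117),(g(405,345),122),(g(535,400),122)):
  p=onz('top',a,z)[:2]-C;print(z,np.hypot(*p),np.degrees(np.arctan2(p[1],p[0]))%360)
a,b=onz('top',g(258,372),119),onz('top',g(165,482),119);d=b-a;print('edge dir',np.degrees(np.arctan2(d[1],d[0])))
a,b=onz('top',g(405,345),122),onz('top',g(535,400),122);d=b-a;print('shut edge dir',np.degrees(np.arctan2(d[1],d[0]))%360)
pan=np.mean([onz('top',p,74) for p in((169,185.2),(225,163.6),(240.2,210.6),(182.2,230))],0);print(pan)
p=onz('top',(357.8,184),161.5)[:2]-C;print('post',np.hypot(*p),np.degrees(np.arctan2(p[1],p[0]))%360)
from scipy.spatial.transform import Rotation as R
# tool down: y=-z ; x dir by yaw a
j0=r.observe()['joint_pos']
def down(a):
    a=np.radians(a);x=np.array([np.cos(a),np.sin(a),0]);y=np.array([0,0,-1.]);return np.c_[x,y,np.cross(x,y)]
for a in (27.2,207.2,-152.8):
    q=r.solve_ik([599,113.5,212],down(a)); print(a,q)
    q=r.solve_ik([599,113.5,212],down(a+77.4)); print(a+77.4,q)
```

```text
ring [599.97836773 112.80422261 126.        ]
ring [599.03700103 112.64815825 133.        ]
top [599.6293996  112.91687375 171.        ]
119 47.005543242751244 136.52751810604056
119 124.37935839195404 139.17414112250455
117 46.178679433897756 137.22170558897312
122 50.27663900603225 248.0259081889313
122 126.01652576246182 247.81525003151074
edge dir 140.77996392452894
shut edge dir 247.6754149699742
[527.8125201  436.86137659  74.        ]
post 109.85099585597553 250.4765438565346
27.2 [ 6.63773195e+00  2.16567982e+01  9.97483598e+01 -2.54444375e-14
  5.85948420e+01 -2.05622680e+01]
104.60000000000001 [ 6.63773195e+00  2.16567982e+01  9.97483598e+01 -2.54444375e-14
  5.85948420e+01 -9.79622680e+01]
207.2 [ 6.63773195e+00  2.16567982e+01  9.97483598e+01 -2.54444375e-14
  5.85948420e+01  1.59437732e+02]
284.6 [ 6.63773195e+00  2.16567982e+01  9.97483598e+01 -2.54444375e-14
  5.85948420e+01  8.20377320e+01]
-152.8 [ 6.63773195e+00  2.16567982e+01  9.97483598e+01 -2.54444375e-14
  5.85948420e+01  1.59437732e+02]
-75.4 [ 6.63773195e+00  2.16567982e+01  9.97483598e+01 -2.54444375e-14
  5.85948420e+01  8.20377320e+01]
```

```bash
cat >> h.py <<'E'
def down(a):
    a=np.radians(a);x=np.array([np.cos(a),np.sin(a),0]);y=np.array([0,0,-1.]);return np.c_[x,y,np.cross(x,y)]
def st():
    s=r.observe();print('t',round(s['clock'],2),'tcp',s['tcp_pos'].round(1),'F',s['contact_force'].round(1),'open',round(s['opening'],1),'j6',s['joint_pos'][5].round(2),'x',s['eef_rot'][:,0].round(3));return s
E
python3 - <<'E'
from h import *
r.reach([599,113.2,275],down(27.2));st()
r.movel([599,113.2,212],rate=120,stop_force=15);st()
r.grab();st()
cv2.imwrite('pics/t1.png',r.snapshot('top'))
E
```

```text
t 2.76 tcp [599.2 112.2 275.1] F [-0.1  0.7  0.2] open 85.1 j6 -20.59 x [0.89  0.456 0.   ]
t 3.43 tcp [599.4 113.1 212.3] F [-0.4 -0.2  0.2] open 85.8 j6 -20.59 x [0.89  0.457 0.001]
t 4.08 tcp [600.  113.7 212.6] F [ 3.7  2.4 -0.2] open 13.0 j6 -20.59 x [0.889 0.457 0.003]
```

Run:
```python
from h import *
q=r.solve_ik([599.3,113.4,212],down(104.4));print(q)
r.reach([599.3,113.4,212],down(104.4));s=st();print(s['ft_torque'])
r.open();st()
r.movel([599.3,113.4,290],rate=200);st()
r.reach([500,-120,330],down(104.4));st()
for n in('top','scene'): cv2.imwrite(f'pics/{n}2.png',r.snapshot(n))
crop(cv2.imread('pics/top2.png'),255,110,385,230,5,'pics/t2c.png')
crop(cv2.imread('pics/scene2.png'),270,140,390,250,5,'pics/s2c.png')
```

```text
[ 6.62511161e+00  2.16844308e+01  9.97093029e+01 -2.54444375e-14
  5.86062664e+01 -9.77748884e+01]
t 5.36 tcp [599.6 112.6 212.6] F [ 0.9 -2.3  4.1] open 13.1 j6 -97.74 x [-0.248  0.969 -0.002]
[-0.49434197 -0.17322032 -0.01015303]
t 6.05 tcp [599.3 113.5 212. ] F [ 0.3 -0.1  0.7] open 85.5 j6 -97.77 x [-0.249  0.969  0.   ]
t 6.59 tcp [599.1 113.4 289.8] F [-0.3 -0.4  0.3] open 85.4 j6 -97.78 x [-0.249  0.969  0.   ]
t 7.6 tcp [ 500.1 -119.4  329.2] F [-0.2 -0.7 -0.1] open 85.2 j6 -122.73 x [-0.249  0.969  0.001]
```

View pics/t2c.png

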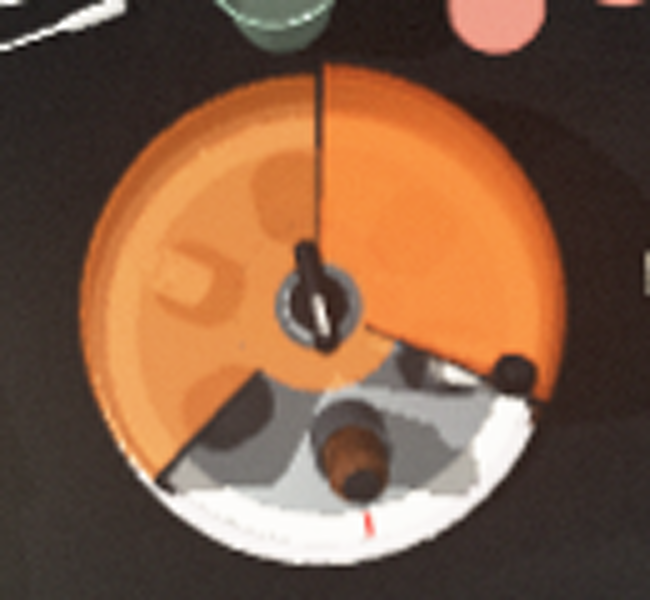

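View pics/s2c.png

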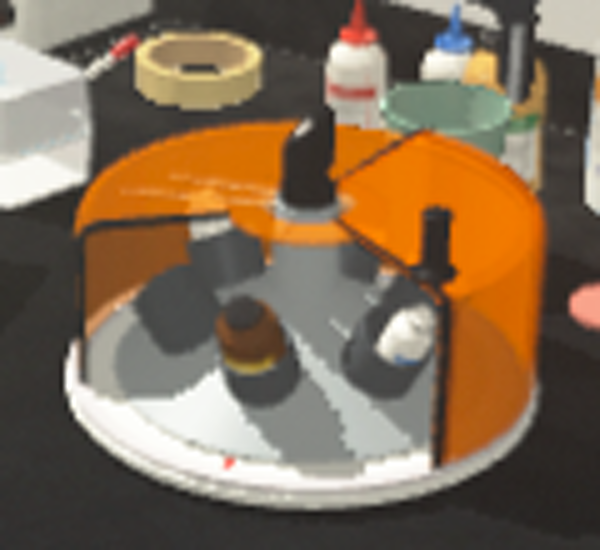

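```bash
cat >> h.py <<'E'
C=np.array([599.2,113.2]);YAW=194.4
rad=np.array([np.cos(np.radians(YAW)),np.sin(np.radians(YAW)),0]);tan=np.array([-rad[1],rad[0],0])
ax=.5*rad+np.array([0,0,.8660254]);FL=np.array([C[0],C[1],46])+66*rad
def tilt(sgn=1):
    y=-ax;x=sgn*tan;return np.c_[x,y,np.cross(x,y)]
def tcp(s): return FL+ax*(s+54)
E
python3 - <<'E'
from h import *
print('cap proj',proj('top',FL+66*ax),'obs 326.2,206.6', 'red',proj('top',[*(C+rad[:2]*119),8]),'obs 328.4,215')
t=cv2.imread('pics/top2.png');p=onz('top',(326.2,206.6),103);print(p,np.hypot(*(p[:2]-C)),np.degrees(np.arctan2(*(p[:2]-C)[::-1]))%360)
print('scene cap',proj('scene',FL+66*ax), 'obs',(240/5+270,303/5+140))
for sg in(1,-1):
  for s in(50,110,):
    print(sg,s,tcp(s),r.solve_ik(tcp(s),tilt(sg)))
pan=np.array([527.8,436.9])
print([ (a,r.solve_ik([*pan,200],down(a))) for a in(104.4,284.4)])
E
```

```text
cap proj [327.15365981 207.21844918] obs 326.2,206.6 red [328.75561331 215.33487957] obs 328.4,215
[504.96534694  91.19462281 103.        ] 96.76986339504445 193.1439924779564
scene cap [318.11080471 201.33781212] obs (318.0, 200.6)
1 50 [484.90718699  83.85459331 136.0666416 ] [  1.54952375   9.43672287 133.42188258  39.62536548  10.04169316
  39.63311252]
1 110 [455.84969215  76.3938967  188.0281656 ] [  0.41874755  -1.30344307 135.9834182   23.74371787  17.45884114
  55.06830136]
-1 50 [484.90718699  83.85459331 136.0666416 ] [   1.54952375    9.43672287  133.42188258   39.62536548   10.04169316
 -140.36688748]
-1 110 [455.84969215  76.3938967  188.0281656 ] [   0.41874755   -1.30344307  135.9834182    23.74371787   17.45884114
 -124.93169864]
[(104.4, array([ 3.59770805e+01,  3.00004275e+01,  8.89718694e+01, -2.54444375e-14,
        6.10277031e+01, -6.84229195e+01])), (284.4, array([ 3.59770805e+01,  3.00004275e+01,  8.89718694e+01, -2.54444375e-14,
        6.10277031e+01,  1.11577081e+02]))]
```

Run:
```python
from h import *
r.reach(tcp(112),tilt(-1));s=st();print(s['joint_pos'].round(1))
print('hit',r.movel(tcp(50),rate=70,stop_force=12));s=st();print(s['joint_pos'].round(1))
for n in('top','scene'): cv2.imwrite(f'pics/{n}3.png',r.snapshot(n))
crop(cv2.imread('pics/top3.png'),255,110,385,230,5,'pics/t3c.png')
crop(cv2.imread('pics/scene3.png'),270,140,390,250,5,'pics/s3c.png')
```

```text
t 8.66 tcp [456.4  76.5 190.9] F [-0.  -0.8  0.5] open 85.5 j6 -124.62 x [-0.25   0.968 -0.001]
[   0.4   -1.7  135.9   23.4   17.7 -124.6]
hit False
t 9.69 tcp [485.1  83.7 136.1] F [ 0.3  0.5 -0.4] open 84.9 j6 -140.35 x [-0.248  0.969 -0.   ]
[   1.5    9.4  133.4   39.6   10.  -140.3]
```

View pics/t3c.png

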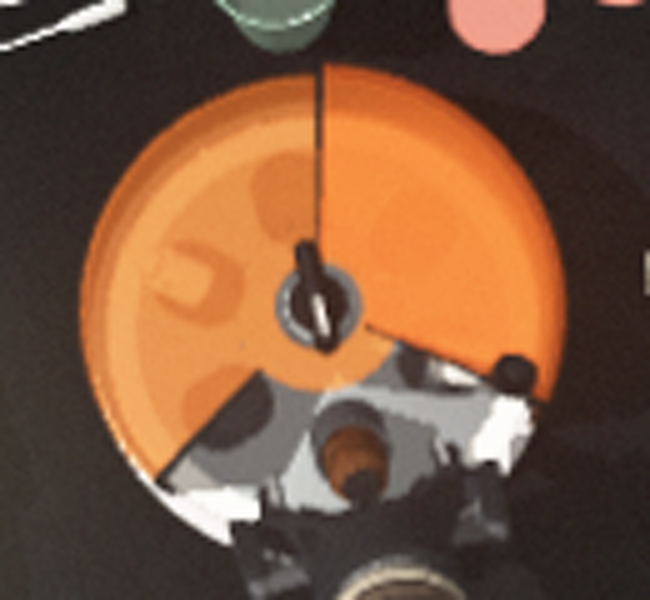

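View pics/s3c.png

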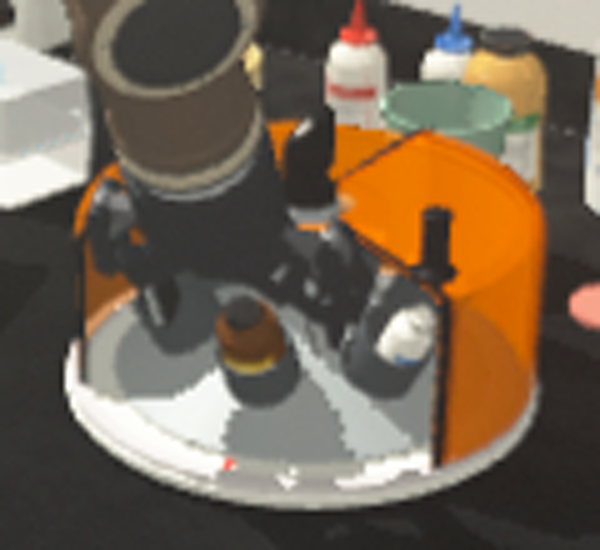

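Run:
```python
from h import *
r.grab();s=st()
print(r.movel(tcp(58),rate=40));st()
r.movel(tcp(95),rate=100);st()
for n in('top','scene'): cv2.imwrite(f'pics/{n}4.png',r.snapshot(n))
crop(cv2.imread('pics/top4.png'),255,110,385,230,5,'pics/t4c.png')
crop(cv2.imread('pics/scene4.png'),270,120,390,250,4,'pics/s4c.png')
```

```text
t 10.33 tcp [484.9  83.9 136.5] F [-3.6 -1.7  6.2] open 31.3 j6 -140.37 x [-0.249  0.969  0.   ]
False
t 10.68 tcp [480.9  82.9 143. ] F [-0.3 -0.  -0.2] open 31.7 j6 -137.36 x [-0.249  0.969 -0.   ]
t 11.2 tcp [463.1  78.3 174.9] F [ 0.4  0.2 -0.9] open 31.6 j6 -127.59 x [-0.249  0.969  0.   ]
```

View pics/t4c.png

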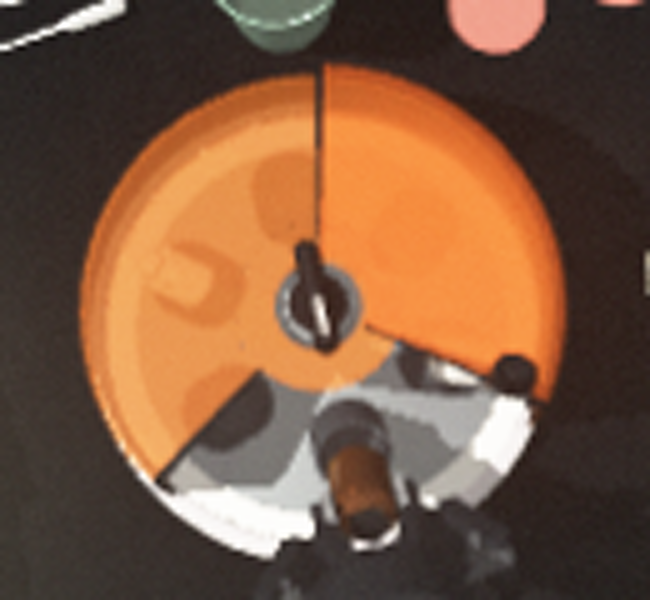

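View pics/s4c.png

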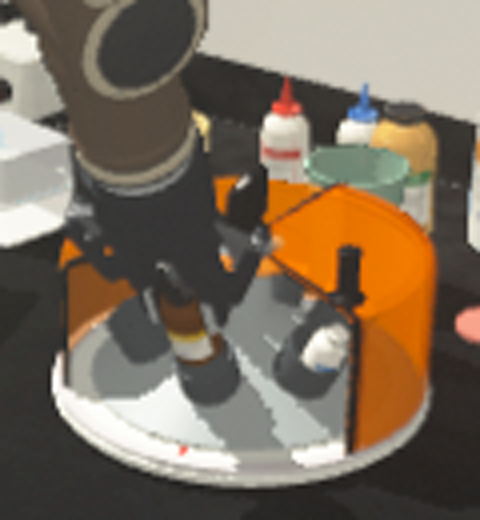

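Run:
```python
from h import *
p=tcp(95);pan=[527.8,436.9]
for dz in(120,100,80,60):
    q=r.solve_ik(p+[0,0,dz],tilt(-1))
    print(dz,q)
    if q is not None and q[4]>5: break
r.movel(p+[0,0,dz],rate=150);st()
r.reach([*pan,260],down(104.4));s=st();print(s['joint_pos'].round(1))
r.movel([*pan,200],rate=100);st()
for n in('top','scene'): cv2.imwrite(f'pics/{n}5.png',r.snapshot(n))
crop(cv2.imread('pics/top5.png'),135,120,285,270,4,'pics/t5c.png')
crop(cv2.imread('pics/scene5.png'),170,80,330,250,3,'pics/s5c.png')
```

```text
120 [   0.71962315  -12.38741068  130.21308197   12.37159486   33.49986742
 -112.26898764]
t 12.25 tcp [462.3  78.3 293.5] F [-0.8  0.4 -0.7] open 31.2 j6 -112.28 x [-0.249  0.969  0.001]
t 13.59 tcp [528.1 435.7 259.8] F [ 0.2  0.3 -0.2] open 31.0 j6 -68.44 x [-0.248  0.969 -0.001]
[ 35.9  26.4  86.9  -0.   66.8 -68.4]
t 14.34 tcp [528.1 437.  200.2] F [ 0.6  0.3 -1.3] open 31.0 j6 -68.42 x [-0.249  0.969  0.   ]
```

View pics/t5c.png

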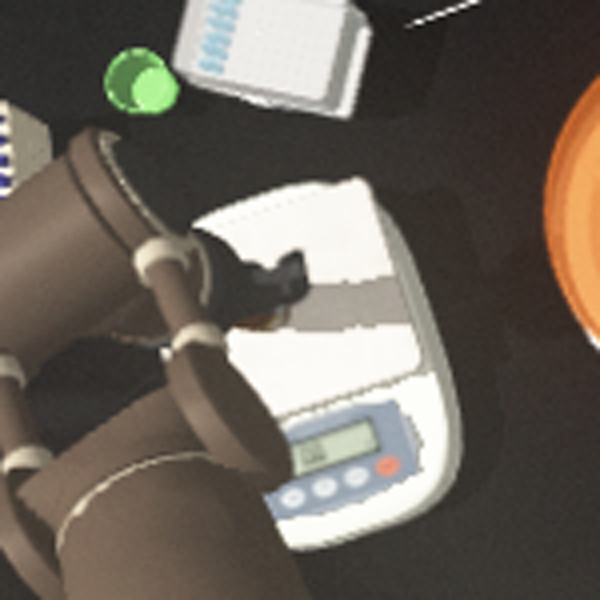

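View pics/s5c.png

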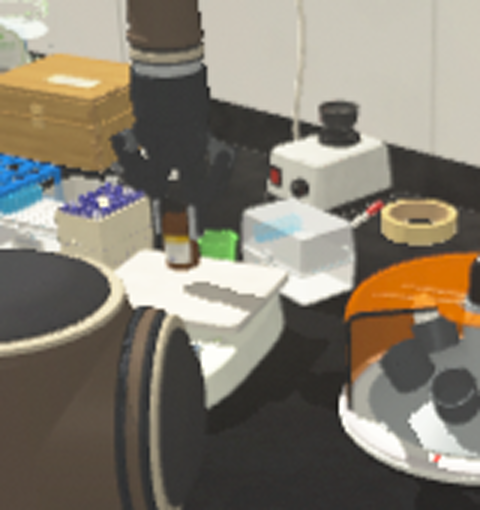

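Run:
```python
from h import *
print(onz('scene',(230.2,168.2),96))
print('corner',onz('scene',(265.7,170.3),74),'back-left/top',onz('scene',(170+133/3,80+250/3),74),'front', onz('scene',(170+208/3,80+328/3),74))
print([onz('top',p,74)[:2].round(1) for p in((169,185.2),(225,163.6),(240.2,210.6),(182.2,230))])
for p in((169,185.2),(225,163.6),(240.2,210.6),(182.2,230)): print(proj('scene',onz('top',p,74)))
```

```text
[526.46372742 438.28151838  96.        ]
corner [617.67066691 374.8688762   74.        ] back-left/top [557.03111091 543.83048801  74.        ] front [469.30763174 345.71673737  74.        ]
[array([560.8, 539.6]), array([624.3, 379.7]), array([491.7, 332.1]), array([434.5, 496. ])]
[216.0891314  163.28700093]
[265.91963609 169.24984468]
[248.12420672 187.88334712]
[195.04808793 179.88668637]
```

Run:
```python
from h import *
p=[527.5,436.3]
r.movel([*p,183],rate=60);st()
print('hit',r.movel([*p,173],rate=12,stop_force=3));s=st();r.wait(.2);s=st()
```

```text
t 14.88 tcp [527.  436.  181.9] F [-0.1  0.2 -1. ] open 31.6 j6 -68.45 x [-0.249  0.969 -0.001]
hit True
t 15.37 tcp [527.8 436.5 179. ] F [-0.1 -0.1  5.2] open 31.3 j6 -68.45 x [-0.249  0.969  0.   ]
t 15.57 tcp [527.8 436.5 179. ] F [ 0.4 -0.7  5.4] open 31.4 j6 -68.45 x [-0.249  0.969  0.   ]
```

Run:
```python
from h import *
r.open();st()
s=r.observe()['tcp_pos']
r.movel([s[0],s[1],275],rate=120);st()
# shutter post approach: jaws tangential
th=250.5
for a in (th+90,th-90,):
    print(a,r.solve_ik([599.2+112*np.cos(np.radians(th)),113.2+112*np.sin(np.radians(th)),205.5],down(a)))
    for d in(60,112): print('  ->',d,r.solve_ik([599.2+112*np.cos(np.radians(th-d)),113.2+112*np.sin(np.radians(th-d)),205.5],down(a-d)))
r.reach([420,-100,330],down(th-90));st()
for n in('top','scene'): cv2.imwrite(f'pics/{n}6.png',r.snapshot(n))
crop(cv2.imread('pics/top6.png'),155,110,385,260,3,'pics/t6c.png')
crop(cv2.imread('pics/scene6.png'),190,120,390,250,4,'pics/s6c.png')
```

```text
t 16.14 tcp [526.9 435.8 177.3] F [ 0.9 -0.4 -0.1] open 85.5 j6 -68.45 x [-0.249  0.969 -0.001]
t 17.1 tcp [526.3 435.4 273.9] F [-0.3 -0.4  0.7] open 85.0 j6 -68.45 x [-0.249  0.969 -0.001]
340.5 [-3.66283091e+00  1.73529021e+01  1.06566358e+02 -2.54444375e-14
  5.60807398e+01  1.58371691e+01]
  -> 60 [ 5.72957637e+00  1.07913407e+01  1.14996581e+02 -2.54444375e-14
  5.42120785e+01  8.52295764e+01]
  -> 112 [ 1.54355213e+01  1.59890254e+01  1.08384257e+02 -2.54444375e-14
  5.56267174e+01  1.46935521e+02]
160.5 [-3.66283091e+00  1.73529021e+01  1.06566358e+02 -2.54444375e-14
  5.60807398e+01 -1.64162831e+02]
  -> 60 [ 5.72957637e+00  1.07913407e+01  1.14996581e+02 -2.54444375e-14
  5.42120785e+01 -9.47704236e+01]
  -> 112 [ 15.43552131  15.98902544 108.38425714   0.          55.62671742
 -33.06447869]Traceback (most recent call last):
  File "<stdin>", line 10, in <module>
rig.IKError: the arm cannot take that pose within its joint ranges
```

Run:
```python
from h import *
r.reach([430,-100,330],down(340.5));st()
for n in('top','scene'): cv2.imwrite(f'pics/{n}6.png',r.snapshot(n))
crop(cv2.imread('pics/top6.png'),155,110,385,260,3,'pics/t6c.png')
crop(cv2.imread('pics/scene6.png'),190,120,390,250,4,'pics/s6c.png')
```

```text
t 19.07 tcp [430.4 -99.6 330. ] F [0.6 1.1 1.3] open 85.6 j6 0.74 x [ 0.943 -0.333  0.   ]
```

View pics/t6c.png

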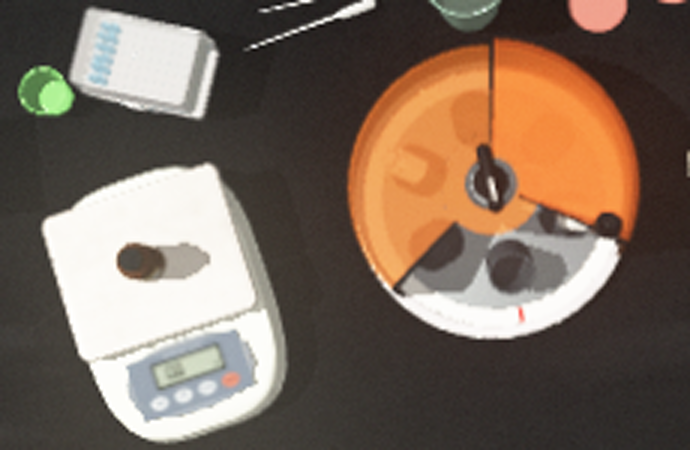

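View pics/s6c.png

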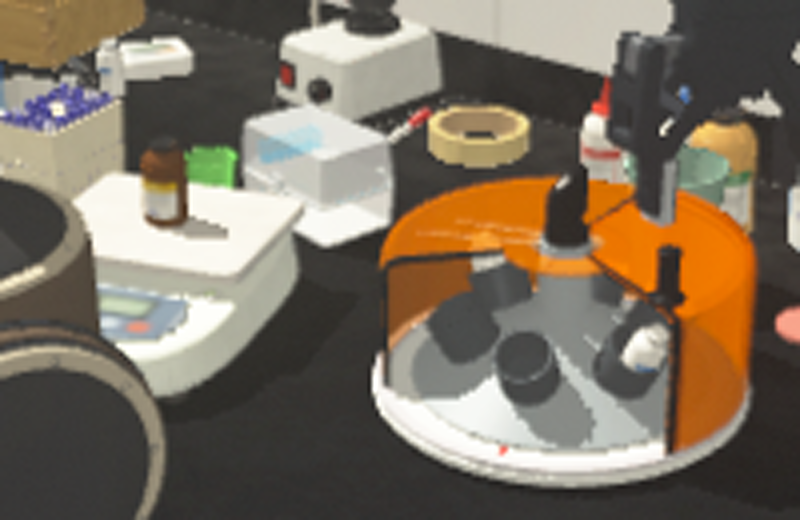

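Run:
```python
from h import *
print('base',onz('scene',(230.8,174.5),74))
print('post',onz('scene',(190+670/4,120+252/4),161.5),onz('top',(357.5,184.2),161.5))
for th in(249,250.5,252):
  P=[*(C+112*np.array([np.cos(np.radians(th)),np.sin(np.radians(th))])),161.5];print(th,np.round(P,1),proj('top',P),proj('scene',P))
```

```text
base [527.62941283 439.09883659  74.        ]
post [557.52342652   3.30819999 161.5       ] [561.25771448  10.73863318 161.5       ]
249 [559.1   8.6 161.5] [358.30472534 185.05389508] [356.04739903 182.25060381]
250.5 [561.8   7.6 161.5] [358.70342527 184.00223256] [356.93337092 181.99028062]
252 [564.6   6.7 161.5] [359.07404638 182.94084457] [357.79836751 181.71990196]
```

```bash
cat >> h.py <<'E'
def P(th,z=205.5,R=112):
    a=np.radians(th);return [C[0]+R*np.cos(a),C[1]+R*np.sin(a),z]
E
python3 - <<'E'
from h import *
th=250.5
r.reach(P(th,275),down(th+90));st()
print(r.movel(P(th),rate=100,stop_force=12));st()
r.grab();s=st();print(s['ft_torque'])
for d in (6,14,22,30):
    h=r.movel(P(th-d),down(th-d+90),rate=70,stop_force=15)
    s=st();
    if h: print('hit',d);break
for n in('top','scene'): cv2.imwrite(f'pics/{n}7.png',r.snapshot(n))
crop(cv2.imread('pics/top7.png'),255,110,385,230,4,'pics/t7c.png')
crop(cv2.imread('pics/scene7.png'),250,120,390,250,4,'pics/s7c.png')
E
```

```text
t 19.93 tcp [561.2   7.5 274.7] F [ 0.1 -0.8  0.3] open 85.4 j6 15.81 x [ 0.943 -0.333 -0.001]
False
t 20.77 tcp [562.3   7.4 206.1] F [ 0.1 -0.3  1.5] open 85.7 j6 15.84 x [ 0.943 -0.334  0.001]
t 21.43 tcp [562.1   7.6 205.9] F [ 0.3 -0.1  2.9] open 13.8 j6 15.84 x [ 0.943 -0.334  0.001]
[-0.02141227  0.03537971  0.04898766]
t 21.74 tcp [551.1  12.3 205.9] F [-1.1  1.7  3.7] open 14.1 j6 22.15 x [ 0.903 -0.429  0.   ]
t 22.12 tcp [537.8  19.9 205.9] F [-0.5  0.8  4. ] open 13.8 j6 30.83 x [ 0.835 -0.55   0.   ]
t 22.49 tcp [525.6  29.5 205.9] F [0.1 2.4 4.2] open 13.6 j6 39.83 x [ 0.75  -0.661  0.   ]
t 22.87 tcp [514.8  40.6 205.9] F [0.6 2.6 4.1] open 14.0 j6 49.05 x [ 0.651 -0.759  0.001]
```

View pics/s7c.png

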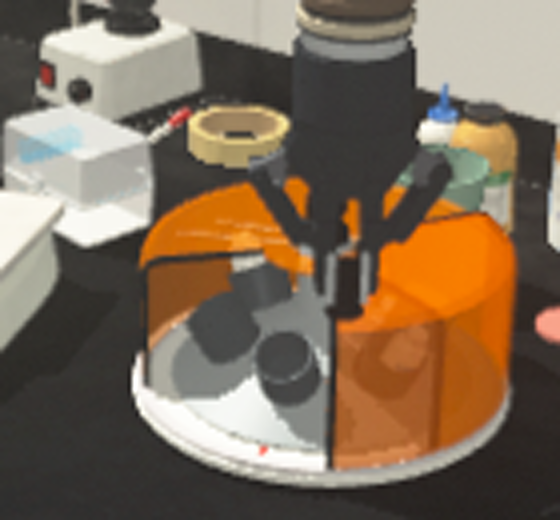

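Shutter is following the gripper (its edge is at about column 332 of the crop, mid-opening). I'll continue along the arc to the stop.

Run:
```python
from h import *
th=250.5
for d in (38,46,54,62,70,78,86,94,102,107,110,113,116,119,121):
    h=r.movel(P(th-d),down(th-d+90),rate=70 if d<104 else 25,stop_force=12)
    s=st();
    if h: print('hit',d);break
a=s['tcp_pos'][:2]-C;print(np.degrees(np.arctan2(a[1],a[0])),np.hypot(*a))
for n in('top','scene'): cv2.imwrite(f'pics/{n}8.png',r.snapshot(n))
crop(cv2.imread('pics/top8.png'),255,110,385,230,4,'pics/t8c.png')
crop(cv2.imread('pics/scene8.png'),250,120,390,250,4,'pics/s8c.png')
```

```text
t 23.34 tcp [505.7  53.1 205.9] F [3.  3.4 4.6] open 13.5 j6 58.45 x [ 0.539 -0.842  0.001]
t 23.72 tcp [498.3  66.8 205.9] F [4.6 3.2 4.4] open 13.9 j6 68.07 x [ 0.416 -0.909  0.001]
t 24.09 tcp [493.   81.3 205.9] F [4.7 3.3 3.4] open 13.7 j6 77.79 x [ 0.285 -0.958  0.001]
t 24.47 tcp [489.7  96.4 205.9] F [4.4 3.6 3. ] open 13.7 j6 87.58 x [ 0.149 -0.989  0.001]
t 24.84 tcp [488.4 111.9 205.9] F [4.9 1.7 4.4] open 13.6 j6 97.38 x [ 0.01 -1.    0.  ]
t 25.22 tcp [489.4 127.3 205.9] F [4.8 1.4 3.9] open 13.8 j6 107.12 x [-0.129 -0.992  0.   ]
t 25.59 tcp [492.4 142.5 205.9] F [5.5 0.9 4.5] open 13.7 j6 116.75 x [-0.265 -0.964  0.   ]
t 25.97 tcp [497.6 157.2 205.9] F [5.8 1.1 3.4] open 13.4 j6 126.22 x [-0.397 -0.918 -0.   ]
t 26.34 tcp [504.7 170.9 205.9] F [6.2 0.2 4.9] open 13.6 j6 135.51 x [-0.521 -0.854 -0.   ]
t 26.88 tcp [509.8 178.6 205.9] F [ 4.9 -1.4  5.5] open 13.9 j6 141.19 x [-0.593 -0.805  0.   ]
t 27.27 tcp [513.4 183.3 205.9] F [ 5.1 -0.8  5.4] open 14.0 j6 144.57 x [-0.634 -0.773  0.   ]
t 27.48 tcp [513.8 183.7 205.9] F [-1.  -1.6  3.6] open 13.7 j6 146.12 x [-0.651 -0.759  0.008]
hit 113
140.45150542580518 110.7578517797105
```

View pics/s8c.png

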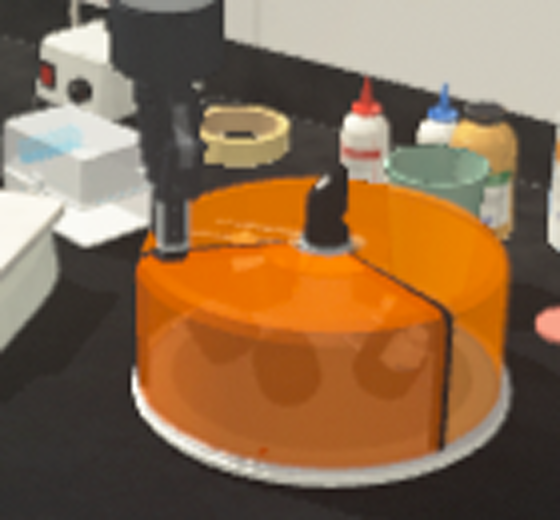

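Run:
```python
from h import *
th=138.5
print(r.movel(P(th,205.5,111),down(th+90),rate=15,stop_force=15));s=st()
a=s['tcp_pos'][:2]-C;print(np.degrees(np.arctan2(a[1],a[0])),np.hypot(*a))
```

```text
True
t 27.8 tcp [513.9 183.7 205.9] F [-1.5 -1.5  2.9] open 13.8 j6 146.53 x [-0.657 -0.754  0.01 ]
140.39152209616222 110.65525917686587
```

Run:
```python
from h import *
r.open();s=st();p=s['tcp_pos']
r.movel([p[0],p[1],290],rate=150);st()
r.reach([430,-150,330],down(300));st()
for n in('top','scene'): cv2.imwrite(f'pics/{n}9.png',r.snapshot(n))
crop(cv2.imread('pics/top9.png'),155,110,385,260,3,'pics/t9c.png')
crop(cv2.imread('pics/scene9.png'),190,120,390,250,4,'pics/s9c.png')
```

```text
t 28.49 tcp [515.1 184.4 206.5] F [0.9 0.2 0.8] open 85.7 j6 146.62 x [-0.658 -0.753  0.007]
t 29.2 tcp [514.6 184.2 289.3] F [ 0.4 -0.  -0.5] open 85.5 j6 146.55 x [-0.658 -0.753  0.008]
t 30.89 tcp [ 430.  -149.7  329.5] F [ 0.2  1.  -0.2] open 85.4 j6 35.31 x [ 0.5   -0.866 -0.001]
```

View pics/t9c.png

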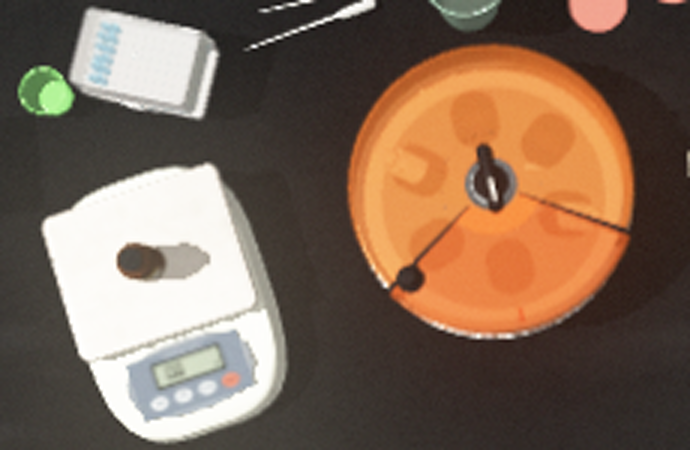

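View pics/s9c.png

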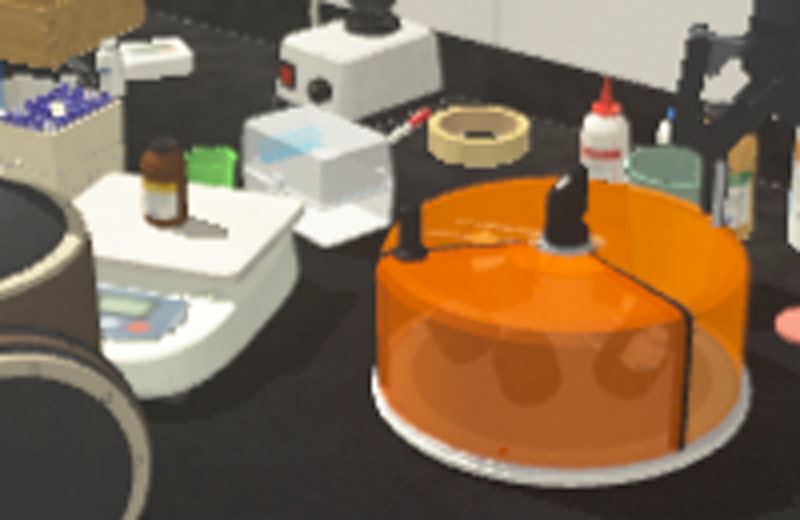

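Run:
```python
from h import *
st();print(r.hand_in())
```

```text
t 30.99 tcp [ 430.2 -149.6  329.7] F [ 0.5  0.4 -0.1] open 85.7 j6 35.3 x [ 0.501 -0.866 -0.001]
the job is handed in; nothing more can be done
None
```

The job is done and was handed in at 31 s, within the 69 s limit.

- **Carousel:** I gripped the bar knob and turned it about 77° counter-clockwise. The brown bottle then stood in line with the red mark, within about 1°. The station's direction came from the red mark and the edge of the opening, which agree to about 1°.
- **Bottle:** I drew it out along its 30° lean and stood it upright on the balance pan. It touched down with a light contact of about 5–6 N before I let go. In the scene camera its base sits at about (528, 439), and I measured the pan centre at (528, 437). A second estimate of the pan centre, from the corners picked first, differed by about 3 mm.
- **Shutter:** I pinched the post and moved it about 110° clockwise to a firm stop. A second push moved it no further. In the last pictures its edges cover the opening.
- **Other things:** In the last pictures the white bottles look to be in their pockets, though I saw them only through the amber cover. Nothing touched the other things on the bench. The gripper was open and clear of everything. Outside contact stayed light: the readings I printed were under 10 N, apart from about 15 N when I pressed the shutter against its stop.

No check failed. One measurement disagreed: the two cameras placed the shutter post up to about 8 mm apart. The pinch still closed on the post without trouble.

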